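# Roll the thick gauge pin onto the marked line

### The job

Push the thick steel pin with the fingertips so that it rolls across the green-topped plate and comes to rest centred along the white line, parallel to it and with the line showing beyond both of its ends. Do not pick the pin up or slide it there without rolling, and leave the thin pin and everything else on and around the plate where they are.

Things in the scene. Friction and masses are not known exactly. Their poses are not given: they have to be found in the camera images.
- thick_pin: The pin to roll: oiled ground steel cylinder, 40 mm diameter, 90 mm long, about 0.5 kg, lying 60 to 90 mm to either side of the line, within 3 degrees of parallel. Origin at its centre, 20 mm above the plate; x is its axis; y, z turn as it rolls. Slippery (friction about 0.25): pushed sideways at or above mid-height it rolls, and after a slow push it stops almost at once.
- thin_pin: Bystander: ground steel pin, 22 mm diameter, 90 mm long, lying on the plate on the other side of the line from the thick pin, 60 to 90 mm from the line. Origin at its centre, x along its axis. Leave it alone.
- line (a point): Middle of the white line on the plate's green top face, 16 mm above the bench. The line is straight, 180 mm long, 4 mm wide, flush with the face; the point's x axis runs along it, y across it, z up. The plate is aluminium, 300 mm square, 16 mm thick, fixed, centred on the line's middle with edges parallel to the line.
- vblock: Bystander on the plate, near one end of the line: dark steel V-block 45 x 40 x 34 mm tall, origin under its centre.
- ring_gauge: Bystander on the plate, beyond the other end of the line: steel ring, 46 mm outside diameter, 16 mm tall, origin under its centre.
- gauge_block: Bystander on the plate, near the ring: upright steel gauge block 30 x 9 x 35 mm tall, origin under its centre.
- micrometer: Bystander on the bench beside the plate: grey micrometer lying flat, about 120 x 40 x 16 mm, origin under its frame.
- loupe: Bystander on the bench beside the plate: black eyepiece loupe 44 mm diameter, 36 mm tall, origin under its centre.
- screwdriver: Bystander on the bench beside the plate: screwdriver 160 mm long lying flat, origin under its middle.
Mind the look-alikes: they are no part of the job. Leave any orange look-alike of the thick_pin alone.

How it is judged:
On the way:
1. the thick pin has rolled at least about a fifth of a turn from how it lay at first (it was not just slid) (angle between thick_pin's own z axis and vertical above 1.2 rad), for 0.1 s.
At the end, for the whole second after the job is handed in: The thick pin lies at rest on the plate with its centre within 7 mm of the line sideways and within 40 mm of the line's middle lengthways, its axis within 0.10 rad (about 6 degrees) of the line; the thin pin is within 10 mm and every other bystander within 15 mm of where it began (y of thick_pin in the frame of line between -0.007 and 0.007 m and x of thick_pin in the frame of line between -0.04 and 0.04 m and z of thick_pin in the frame of line between 0.017 and 0.023 m and angle between the x axis of thick_pin and the x axis of line, either way round below 0.1 rad and linear speed of thick_pin below 0.01 m/s and distance of thin_pin from where it was at the start of the episode below 0.01 m and distance of each of vblock, ring_gauge, gauge_block, micrometer, loupe, screwdriver from where it was at the start of the episode below 0.015 m); the robot touches nothing.
It fails at once if the thick pin is lifted more than 8 mm off the plate (z of thick_pin in the frame of line above 0.028 m).
It fails at once if the thick pin falls off the plate (z of thick_pin in the frame of line below 0.012 m).
It fails at once if the thin pin is moved more than 10 mm (distance of thin_pin from where it was at the start of the episode above 0.01 m).
It fails at once if another bystander is moved more than 15 mm (distance of any of vblock, ring_gauge, gauge_block, micrometer, loupe, screwdriver from where it was at the start of the episode above 0.015 m).
It also fails if it takes over 58 s, if anything falls off the work surface, if the arm or the gripper's body presses on something with over 40 N, if the wrist force passes 120 N, or if a joint passes its speed limit or range.

### The arm

A 6-joint arm with a two-finger parallel gripper is mounted at the origin on the work surface. World frame = base frame: x ahead of the robot, y to its left, z up, the work surface at z = 0. Lengths are in m, angles in rad, forces in N, time in s.
With the tool pointing down it reaches from about 0.35 to 0.775 m from the base axis. Payload 5.5 kg.
Tool frame: the origin (TCP) lies midway between the tips of the shut fingers; the grasp point (between the pads) lies 19 mm behind it (ctrl.tcp_to_grasp is the distance from the TCP to the grasp point, in m); z points along the fingers, y is the line along which they close (so a half turn about z gives the same grasp; the last joint's range is limited). The gripper opens to 85 mm and grips with 20 to 120 N. Pads are 22 mm wide; open, the fingers measure 114 mm over their backs; the gripper's body (76 mm by 85 mm) begins 54 mm behind the grasp point. The pads swing forward as they close: fully open they stand 13 mm farther back than shut.
Start: joints at [-1.437, 0.313, 0.046, 1.304, 0, 1.431], TCP at [0.155, -0.554, 0.231] pointing down, gripper open.
Joint ranges: [-2.76, 2.76], [-0.86, 1.69], [-1.03, 1.26], [-2.2, 2.34], [-1.47, 1.5], [-3.14, 3.14]. Speed limits (rad/s): [2.57, 2.57, 3.14, 3.14, 3.14, 3.14].

### API

Orientations are given as a unit quaternion [w, x, y, z].
In Python, from bench import ctrl gives the robot as it stands.
- The arm moves only by the shell command python3 -m pendant 'ROWS' [OPENING] [FORCE]. ROWS is JSON, a list of rows, each an object with "delta_pos": the shift along the world's x, y, z in m, a list of three; "spin": the turn about the world's z in degrees. In form: [{"delta_pos": [x, y, z], "spin": spin}, ...]. A call has 1 to 20 rows; each row is the pose to reach, as a shift and turn from the pose commanded when the call began; what a row does not reach only later rows make up. A row lasts 1/12 s, in which the tool goes at most 41.7 mm and 7.16 degrees, less where a joint would pass 70% of its speed; a pose out of reach is approached as far as the arm can. A call with a gripper value outside its range is refused whole. OPENING is the closure in counts, from 0 (fully open) to 255 (shut), set as the call begins (- or left out, the last holds). The fingers move at their own pace and stop on an object; FORCE is the grip in N (left out, the last holds). Time passes only in rows, so rows that repeat a pose let the fingers close. It gives the time, the measured TCP pose, the force, the opening and the grip force at its end, in the units of the state.
- ctrl.sense(): the state, without advancing time (a new reading comes with each control period).
- ctrl.capture(name): name is "scene" or "top"; returns a dict with "pixels" (480x640x3 uint8, red, green, blue), "fx", "fy", "cx", "cy" (pixels), "world_from_camera" (4x4, takes a point from camera to world coordinates). Camera axes: x right, y down, z forward; pixel columns grow to the right and rows downward; lengths in m; the calibration is good to about 2 mm. A picture is of the moment at which its call begins. There is no depth.
- ctrl.hand_in(): hands the job in; it is judged then, once.
The state is a dict: "time": time; "joint_positions": joint angles; "dq": joint speeds; "joint_efforts": joint torques, N m; "position": TCP position; "tcp_rot": TCP orientation; "force": force on the tool from outside, world axes, zero at the start; "ft_torque": the same for the moment, N m; "width": finger opening in m; "grasp_force": force on a finger pad.
Only numpy, scipy, OpenCV 4.12 (cv2) and the standard library are available. Lean on these libraries where they do the work, as an engineer would, in place of code of your own. Each camera call takes 0.05 s, during which the arm holds its last target. There are 200 camera calls.

## Working session

There is one attempt and no reset: what is moved stays moved. The work goes in short steps, Python scripts to look and compute and a shell command to move; the robot and the scene stay as the last step left them, time stands still between calls to the robot, and variables do not carry over. Pictures are saved under pics/ and viewed, at most 10 in all, crops included, and the job is handed in when it is done.

```bash
mkdir -p pics; python3 - <<'E'
from bench import ctrl
import cv2,pickle
for n in("top","scene"):
    c=ctrl.capture(n);cv2.imwrite(f"pics/{n}0.png",c["pixels"][:,:,::-1]);pickle.dump(c,open(f"{n}0.pkl","wb"))
    print(n,c["fx"],c["cx"],c["cy"],c["world_from_camera"].round(3).tolist() if hasattr(c["world_from_camera"],'round') else c["world_from_camera"])
s=ctrl.sense();print(s["time"],s["position"],s["tcp_rot"],s["width"])
E
```

```text
top 504.8003864674808 320.9949840869001 249.24497670489416 [[-0.029, -0.998, 0.059, 0.51], [-1.0, 0.029, 0.01, 0.024], [-0.012, -0.058, -0.998, 0.907], [0.0, 0.0, 0.0, 1.0]]
scene 518.0440445643674 327.7973128328912 232.96652961659905 [[0.399, 0.478, -0.782, 1.274], [0.917, -0.187, 0.354, -0.3], [0.023, -0.858, -0.513, 0.537], [0.0, 0.0, 0.0, 1.0]]
0.1 [ 0.15539536 -0.55313555  0.230491  ] [-8.33426549e-04  9.90646523e-01  1.36450622e-01  1.15656586e-05] 0.08560301793215461
```

View pics/top0.png

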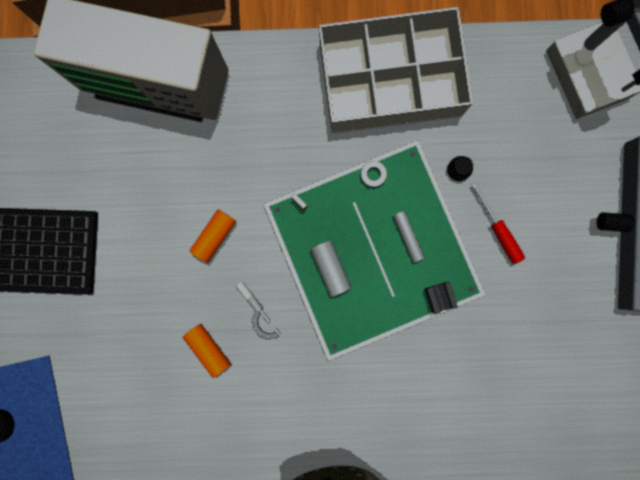

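View pics/scene0.png

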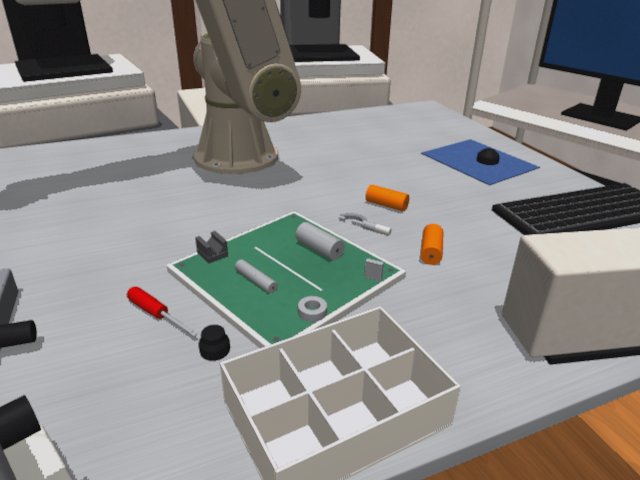

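The top view shows these candidates: thick grey pin at (331,269), thin grey pin at (409,237), and orange look-alikes at (213,236) and (206,350). The thick pin is the grey one at (331,269), left of the white line, which runs from (355,203) to (394,296). The scene view agrees, with the thick pin at (320,240) and the thin pin at (256,276).

```bash
cat > h.py <<'E'
import numpy as np,cv2
def cast(c,uv,z):
    T=np.array(c["world_from_camera"]);uv=np.atleast_2d(np.array(uv,float))
    d=np.c_[(uv[:,0]-c["cx"])/c["fx"],(uv[:,1]-c["cy"])/c["fy"],np.ones(len(uv))]@T[:3,:3].T
    return T[:3,3]+d*((z-T[2,3])/d[:,2])[:,None]
def comps(c):
    p=c["pixels"];hsv=cv2.cvtColor(p,cv2.COLOR_RGB2HSV)
    green=cv2.inRange(hsv,(60,90,30),(90,255,255))
    roi=np.zeros_like(green)
    cs,_=cv2.findContours(green,cv2.RETR_EXTERNAL,cv2.CHAIN_APPROX_SIMPLE)
    cv2.fillConvexPoly(roi,cv2.convexHull(max(cs,key=cv2.contourArea)),255)
    m=cv2.bitwise_and(roi,cv2.bitwise_not(green))
    cs,_=cv2.findContours(m,cv2.RETR_EXTERNAL,cv2.CHAIN_APPROX_NONE)
    return [k for k in cs if cv2.contourArea(k)>60]
def measure(c,zs):
    """per blob: (pixel rect centre), world centre/size/angle of outline cast on height z"""
    out=[]
    for k in comps(c):
        r=cv2.minAreaRect(k)
        row=[np.round(r[0],1)]
        for z in zs:
            w=cast(c,k[:,0],z)[:,:2].astype(np.float32)
            (x,y),_,_=R=cv2.minAreaRect(w*1000)
            b=cv2.boxPoints(R);e=[b[1]-b[0],b[2]-b[1]];e=max(e,key=np.linalg.norm)
            row.append((round(x,1),round(y,1),np.round(sorted(R[1]),1).tolist(),round(np.degrees(np.arctan2(e[1],e[0]))%180,2)))
        out.append(row)
    return out
E
python3 - <<'E'
import pickle,cv2
from h import *
c=pickle.load(open("top0.pkl","rb"))
for r in measure(c,(.016,.027,.036)): print(*r)
im=cv2.resize(c["pixels"][130:370,180:500,::-1],None,fx=2.5,fy=2.5,interpolation=cv2.INTER_CUBIC);cv2.imwrite("pics/crop.png",im)
E
```

```text
[440.  295.6] (474.9, -172.7, [41.8, 51.2], np.float32(110.84)) (475.4, -170.3, [41.3, 50.5], np.float32(110.84)) (475.7, -168.3, [40.9, 50.0], np.float32(110.84))
[330.3 268.2] (528.8, 18.0, [41.1, 95.8], np.float32(21.78)) (528.6, 18.1, [40.6, 94.6], np.float32(21.78)) (528.4, 18.1, [40.1, 93.6], np.float32(21.78))
[408.3 236.4] (580.9, -121.4, [22.8, 93.4], np.float32(21.46)) (580.0, -119.6, [22.5, 92.2], np.float32(21.46)) (579.3, -118.1, [22.3, 91.3], np.float32(21.46))
[373.3 249.1] (560.6, -58.9, [6.5, 180.9], np.float32(21.01)) (560.0, -57.8, [6.4, 178.7], np.float32(21.01)) (559.5, -57.0, [6.3, 176.9], np.float32(21.01))
[299.2 201.6] (648.4, 69.6, [13.6, 31.3], np.float32(36.85)) (646.7, 69.0, [13.5, 30.9], np.float32(36.85)) (645.3, 68.6, [13.3, 30.6], np.float32(36.85))
[374.  175.2] (691.8, -64.9, [42.6, 48.0], np.float32(111.64)) (689.6, -63.8, [42.1, 47.4], np.float32(111.64)) (687.7, -62.9, [41.7, 46.9], np.float32(111.64))
```

View pics/crop.png

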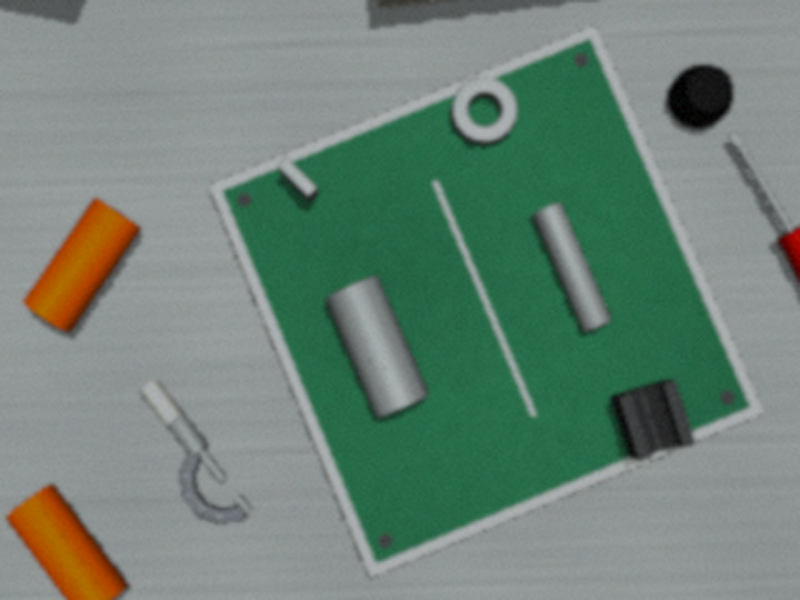

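The crop confirms it: the thick grey pin is at crop (377,347) and measures 40 x 93 mm. The line measures 181 mm, as specified. The pin needs about 83 mm of roll along (0.358,-0.934), and it is off by only 2.5 mm lengthways. I'll bring the tool behind the pin with both fingers lined up parallel to it.

```bash
python3 -m pendant '[{"delta_pos":[0.18,0.25,0],"spin":50},{"delta_pos":[0.18,0.25,0],"spin":50},{"delta_pos":[0.18,0.25,0],"spin":50},{"delta_pos":[0.18,0.25,0],"spin":50},{"delta_pos":[0.18,0.25,0],"spin":50},{"delta_pos":[0.18,0.25,0],"spin":50},{"delta_pos":[0.18,0.25,0],"spin":50},{"delta_pos":[0.355,0.617,0],"spin":95.3},{"delta_pos":[0.355,0.617,0],"spin":95.3},{"delta_pos":[0.355,0.617,0],"spin":95.3},{"delta_pos":[0.355,0.617,0],"spin":95.3},{"delta_pos":[0.355,0.617,0],"spin":95.3},{"delta_pos":[0.355,0.617,0],"spin":95.3},{"delta_pos":[0.355,0.617,0],"spin":95.3},{"delta_pos":[0.355,0.617,0],"spin":95.3},{"delta_pos":[0.355,0.617,0],"spin":95.3},{"delta_pos":[0.355,0.617,0],"spin":95.3},{"delta_pos":[0.355,0.617,0],"spin":95.3},{"delta_pos":[0.355,0.617,0],"spin":95.3},{"delta_pos":[0.355,0.617,0],"spin":95.3}]' 115
python3 -c "
from bench import ctrl;import numpy as np
from scipy.spatial.transform import Rotation as R
s=ctrl.sense();q=s['tcp_rot'];M=R.from_quat([*q[1:],q[0]]).as_matrix();print(s['position'],np.degrees(np.arctan2(M[1,1],M[0,1])),s['width'],s['time'])"
```

```text
time: 1.77
position: [0.5099, 0.0636, 0.2307]
tcp_rot: [-0.001, 0.566, 0.824, -0.001]
force: [0.3, 0.1, 1.1]
width: 0.0469
grasp_force: 0.0
[0.50993208 0.06362578 0.2307065 ] 21.07235359470326 0.04686096304720031 1.7667
```

```bash
python3 -m pendant '[{"delta_pos":[0,0,-0.04],"spin":0},{"delta_pos":[0,0,-0.08],"spin":0},{"delta_pos":[0,0,-0.12],"spin":0},{"delta_pos":[0,0,-0.15],"spin":0},{"delta_pos":[0,0,-0.17],"spin":0},{"delta_pos":[0,0,-0.185],"spin":0},{"delta_pos":[0,0,-0.195],"spin":0},{"delta_pos":[0,0,-0.203],"spin":0},{"delta_pos":[0,0,-0.203],"spin":0},{"delta_pos":[0,0,-0.203],"spin":0}]'
python3 - <<'E'
from bench import ctrl
import cv2
c=ctrl.capture("scene");cv2.imwrite("pics/s1.png",cv2.resize(c["pixels"][160:360,160:420,::-1],None,fx=3,fy=3))
E
```

```text
time: 2.6
position: [0.5106, 0.0627, 0.0288]
tcp_rot: [0.0, 0.567, 0.824, 0.0]
force: [-0.1, -0.1, -0.2]
width: 0.0471
grasp_force: 0.0
```

View pics/s1.png

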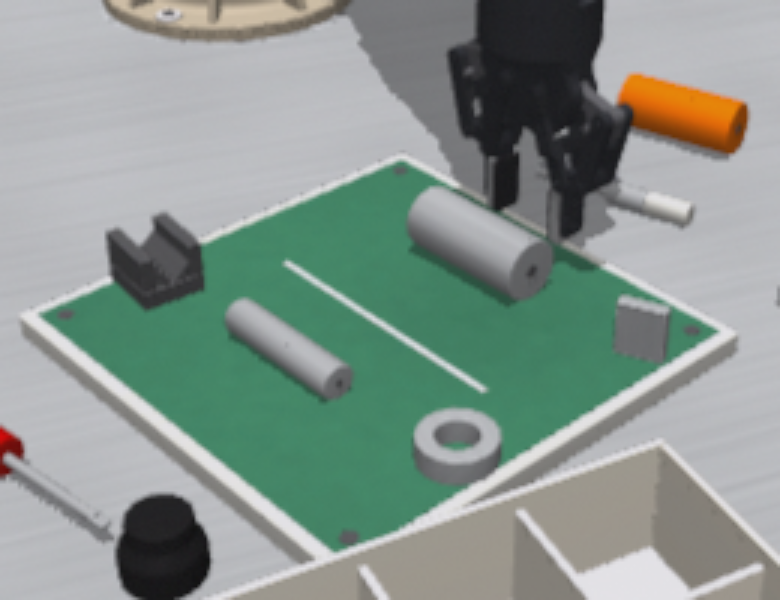

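The view shows both fingers behind the thick pin at (480,243), clear of it and of the gauge block at (643,328). I'll lower 6 mm so the fingers span mid-height, then push slowly.

```bash
python3 -m pendant '[{"delta_pos":[0,0,-0.006],"spin":0},{"delta_pos":[0.0014,-0.0037,-0.006],"spin":0},{"delta_pos":[0.0025,-0.0065,-0.006],"spin":0},{"delta_pos":[0.0036,-0.0093,-0.006],"spin":0},{"delta_pos":[0.0043,-0.0112,-0.006],"spin":0},{"delta_pos":[0.005,-0.0131,-0.006],"spin":0},{"delta_pos":[0.0057,-0.0149,-0.006],"spin":0},{"delta_pos":[0.0064,-0.0168,-0.006],"spin":0},{"delta_pos":[0.0072,-0.0187,-0.006],"spin":0},{"delta_pos":[0.0082,-0.0215,-0.006],"spin":0},{"delta_pos":[0.0093,-0.0243,-0.006],"spin":0},{"delta_pos":[0.0104,-0.0271,-0.006],"spin":0},{"delta_pos":[0.0115,-0.0299,-0.006],"spin":0},{"delta_pos":[0.0125,-0.0327,-0.006],"spin":0},{"delta_pos":[0.0136,-0.0355,-0.006],"spin":0},{"delta_pos":[0.0147,-0.0383,-0.006],"spin":0},{"delta_pos":[0.0157,-0.0411,-0.006],"spin":0},{"delta_pos":[0.0168,-0.0439,-0.006],"spin":0},{"delta_pos":[0.0175,-0.0458,-0.006],"spin":0},{"delta_pos":[0.0179,-0.0467,-0.006],"spin":0}]'
python3 - <<'E'
from bench import ctrl
import cv2,numpy as np
from h import cast
c=ctrl.capture("top");cv2.imwrite("pics/t2.png",cv2.resize(c["pixels"][130:370,220:500,::-1],None,fx=2.5,fy=2.5))
c=ctrl.capture("scene");cv2.imwrite("pics/s2.png",cv2.resize(c["pixels"][160:360,160:420,::-1],None,fx=3,fy=3))
E
```

```text
time: 4.32
position: [0.5285, 0.0163, 0.0223]
tcp_rot: [0.0, 0.567, 0.824, -0.0]
force: [0.0, 0.4, 0.1]
width: 0.0466
grasp_force: 0.0
```

View pics/t2.png

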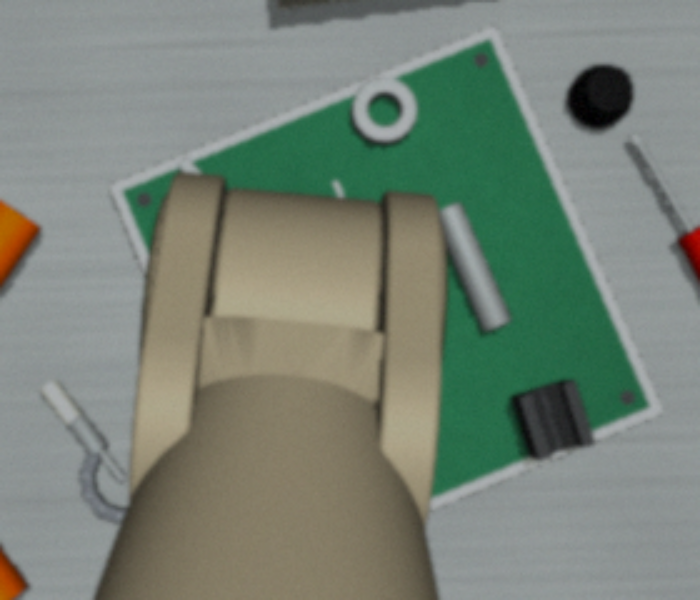

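View pics/s2.png

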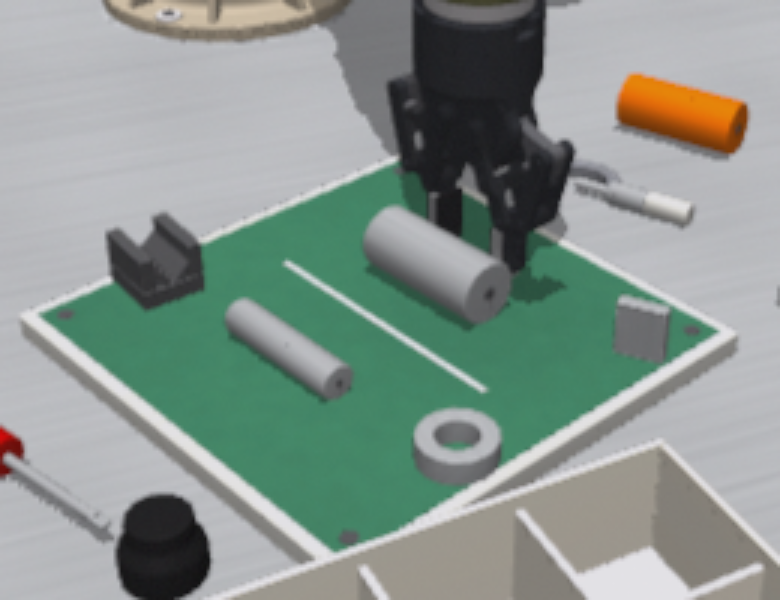

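The top view is blocked by the arm. The scene crop shows the pin rolled straight, with its near end-face centre at (491,294), the fingers still against it, and the bystanders unmoved. I'll measure it from the end face.

```bash
python3 - <<'E'
from h import *;import pickle
c=pickle.load(open("scene0.pkl","rb"))
u=np.array([np.cos(np.radians(21)),np.sin(np.radians(21))]);n=np.array([u[1],-u[0]]);L=np.array([.5606,-.0589])
for nm,p,z in[("pin end before",(160+533/3,160+271/3),.036),("pin end now",(160+491/3,160+294/3),.036),("line a",(160+286/3,160+263/3),.016),("line b",(160+486/3,160+389/3),.016)]:
    w=cast(c,p,z)[0,:2]-L;print(nm,w@u*1e3,w@n*1e3)
print((np.array([.5285,.0163])-L)@n*1e3)
E
```

```text
pin end before 44.97799692693966 -86.05474545333604
pin end now 45.78693373709582 -50.39828491212544
line a -86.50591289168734 -2.053248052254197
line b 90.51643520606835 -3.6670322953603933
-81.70885925299372
```

Pin is 47.5 mm short of the line (the scene view's line offset is removed). Next I'll push 36 mm with a slow finish.

```bash
python3 -m pendant '[{"delta_pos":[0.0004,-0.0009,0],"spin":0},{"delta_pos":[0.0011,-0.0028,0],"spin":0},{"delta_pos":[0.0018,-0.0047,0],"spin":0},{"delta_pos":[0.0025,-0.0065,0],"spin":0},{"delta_pos":[0.0032,-0.0084,0],"spin":0},{"delta_pos":[0.0039,-0.0103,0],"spin":0},{"delta_pos":[0.0047,-0.0121,0],"spin":0},{"delta_pos":[0.0054,-0.014,0],"spin":0},{"delta_pos":[0.0061,-0.0159,0],"spin":0},{"delta_pos":[0.0068,-0.0177,0],"spin":0},{"delta_pos":[0.0075,-0.0196,0],"spin":0},{"delta_pos":[0.0082,-0.0215,0],"spin":0},{"delta_pos":[0.009,-0.0234,0],"spin":0},{"delta_pos":[0.0097,-0.0252,0],"spin":0},{"delta_pos":[0.0104,-0.0271,0],"spin":0},{"delta_pos":[0.0111,-0.029,0],"spin":0},{"delta_pos":[0.0118,-0.0308,0],"spin":0},{"delta_pos":[0.0124,-0.0322,0],"spin":0},{"delta_pos":[0.0127,-0.0331,0],"spin":0},{"delta_pos":[0.0129,-0.0336,0],"spin":0}]'
python3 - <<'E'
from bench import ctrl
import cv2
c=ctrl.capture("scene");cv2.imwrite("pics/s3.png",cv2.resize(c["pixels"][160:360,160:420,::-1],None,fx=3,fy=3))
E
```

```text
time: 6.08
position: [0.5414, -0.0171, 0.0223]
tcp_rot: [0.0, 0.567, 0.824, 0.0]
force: [0.4, -0.2, -0.4]
width: 0.0467
grasp_force: 0.1
```

View pics/s3.png

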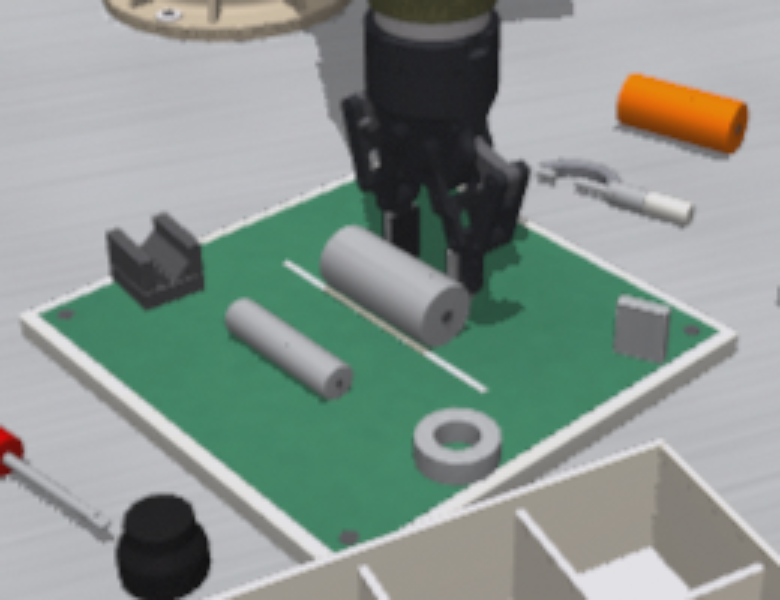

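```bash
python3 - <<'E'
from h import *;import pickle
c=pickle.load(open("scene0.pkl","rb"))
u=np.array([np.cos(np.radians(21)),np.sin(np.radians(21))]);n=np.array([u[1],-u[0]]);L=np.array([.5606,-.0589])
w=cast(c,(160+449/3,160+316/3),.036)[0,:2]-L;print(w@u*1e3,w@n*1e3+2.9, (np.array([.5414,-.0171])-L)@n*1e3)
E
```

```text
45.82283928038317 -14.196936413756836 -45.9043264588528
```

Pin centre is 14.2 mm short, in the scene shown in s3: end face at (449,316), parallel to the line, nothing else moved. The final slow push is 13.5 mm, then back off 15 mm and lift.

```bash
python3 -m pendant '[{"delta_pos":[0.0003,-0.0008,0],"spin":0},{"delta_pos":[0.0006,-0.0016,0],"spin":0},{"delta_pos":[0.0009,-0.0024,0],"spin":0},{"delta_pos":[0.0012,-0.0032,0],"spin":0},{"delta_pos":[0.0015,-0.004,0],"spin":0},{"delta_pos":[0.0018,-0.0048,0],"spin":0},{"delta_pos":[0.0021,-0.0056,0],"spin":0},{"delta_pos":[0.0025,-0.0064,0],"spin":0},{"delta_pos":[0.0028,-0.0072,0],"spin":0},{"delta_pos":[0.0031,-0.008,0],"spin":0},{"delta_pos":[0.0034,-0.0088,0],"spin":0},{"delta_pos":[0.0037,-0.0096,0],"spin":0},{"delta_pos":[0.004,-0.0103,0],"spin":0},{"delta_pos":[0.0042,-0.0109,0],"spin":0},{"delta_pos":[0.0044,-0.0114,0],"spin":0},{"delta_pos":[0.0046,-0.0119,0],"spin":0},{"delta_pos":[0.0047,-0.0123,0],"spin":0},{"delta_pos":[0.0048,-0.0126,0],"spin":0},{"delta_pos":[0.0048,-0.0126,0],"spin":0},{"delta_pos":[0.0048,-0.0126,0],"spin":0}]'
python3 -m pendant '[{"delta_pos":[-0.0018,0.0047,0],"spin":0},{"delta_pos":[-0.0054,0.014,0],"spin":0},{"delta_pos":[-0.0072,0.0187,0.02],"spin":0},{"delta_pos":[-0.0072,0.0187,0.05],"spin":0},{"delta_pos":[-0.0072,0.0187,0.09],"spin":0},{"delta_pos":[-0.0072,0.0187,0.13],"spin":0},{"delta_pos":[-0.04,-0.01,0.17],"spin":0},{"delta_pos":[-0.07,-0.04,0.2],"spin":0},{"delta_pos":[-0.1,-0.08,0.2],"spin":0},{"delta_pos":[-0.12,-0.12,0.2],"spin":0},{"delta_pos":[-0.14,-0.16,0.2],"spin":0},{"delta_pos":[-0.16,-0.2,0.2],"spin":0},{"delta_pos":[-0.17,-0.24,0.2],"spin":0},{"delta_pos":[-0.18,-0.28,0.2],"spin":0},{"delta_pos":[-0.19,-0.32,0.2],"spin":0},{"delta_pos":[-0.2,-0.36,0.2],"spin":0},{"delta_pos":[-0.22,-0.4,0.2],"spin":0},{"delta_pos":[-0.22,-0.4,0.2],"spin":0},{"delta_pos":[-0.22,-0.4,0.2],"spin":0}]'
python3 - <<'E'
from bench import ctrl
import cv2
from h import *
c=ctrl.capture("top");cv2.imwrite("pics/t4.png",cv2.resize(c["pixels"][130:370,180:500,::-1],None,fx=2.5,fy=2.5))
for r in measure(c,(.016,.027,.036)): print(*r)
E
```

```text
time: 7.8
position: [0.5461, -0.0296, 0.0223]
tcp_rot: [0.0, 0.566, 0.824, 0.0]
force: [0.1, 0.3, -1.0]
width: 0.0469
grasp_force: 0.0
time: 9.38
position: [0.324, -0.4352, 0.2216]
tcp_rot: [0.001, 0.569, 0.822, -0.001]
force: [0.1, -0.2, -0.1]
width: 0.0467
grasp_force: 0.0
[438.9 296.1] (474.2, -170.9, [41.8, 55.1], np.float32(110.84)) (474.7, -168.5, [41.3, 54.4], np.float32(110.84)) (475.0, -166.5, [40.9, 53.8], np.float32(110.84))
[408.3 236.4] (580.9, -121.4, [22.9, 93.4], np.float32(21.26)) (580.0, -119.6, [22.6, 92.3], np.float32(21.26)) (579.3, -118.2, [22.3, 91.3], np.float32(21.26))
[374.5 248.5] (561.5, -61.1, [41.2, 180.9], np.float32(21.54)) (560.9, -60.0, [40.7, 178.7], np.float32(21.54)) (560.3, -59.2, [40.3, 176.9], np.float32(21.54))
[299.2 201.6] (648.4, 69.6, [13.6, 31.3], np.float32(36.85)) (646.7, 69.0, [13.5, 30.9], np.float32(36.85)) (645.3, 68.6, [13.3, 30.6], np.float32(36.85))
[374.  175.1] (691.9, -64.8, [42.1, 48.0], np.float32(111.05)) (689.7, -63.7, [41.6, 47.4], np.float32(111.05)) (687.8, -62.8, [41.1, 47.0], np.float32(111.05))
```

View pics/t4.png

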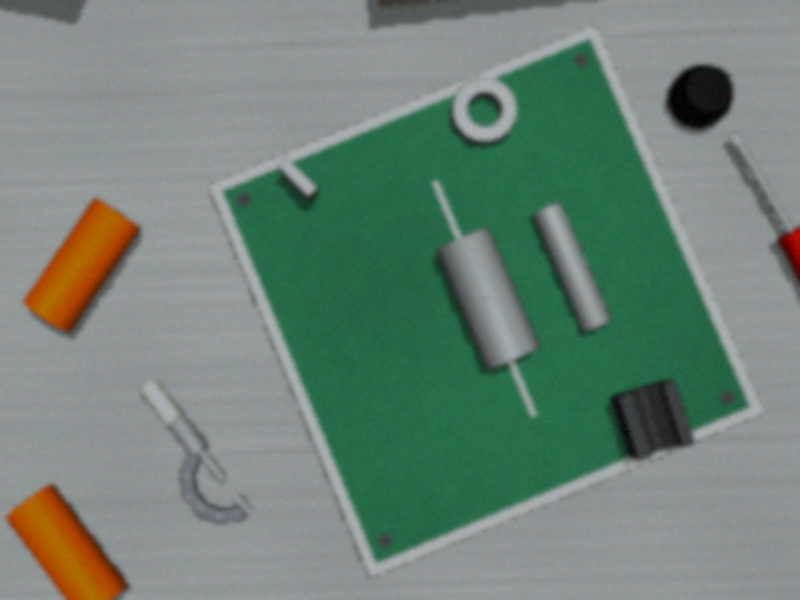

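The crop shows the pin at (488,298) over the line, with line showing at both ends (436,183) and (535,415), and the bystanders unmoved. I'll measure the pin alone, removing the line by morphological opening.

```bash
python3 - <<'E'
from bench import ctrl
from h import *
c=ctrl.capture("top")
k=[k for k in comps(c) if cv2.pointPolygonTest(k,(374,249),False)>0][0]
m=np.zeros((480,640),np.uint8);cv2.drawContours(m,[k],-1,255,-1)
m=cv2.morphologyEx(m,cv2.MORPH_OPEN,cv2.getStructuringElement(cv2.MORPH_ELLIPSE,(9,9)))
k=max(cv2.findContours(m,0,1)[0],key=cv2.contourArea)
R=cv2.minAreaRect((cast(c,k[:,0],.036)[:,:2]*1e3).astype(np.float32));print(R)
u=np.array([np.cos(np.radians(21)),np.sin(np.radians(21))]);n=np.array([u[1],-u[0]]);d=np.array(R[0])-[560.6,-58.9];print("along",d@u,"across",d@n)
E
```

```text
((559.2388305664062, -59.517906188964844), (97.82029724121094, 40.45607376098633), 21.539043426513672)
along -1.492198914300111 across 0.08906562452832259
```

The pin is 0.1 mm off the line sideways, 1.5 mm off lengthways and 0.5° off parallel, and the arm is clear.

```bash
python3 -c "
from bench import ctrl;print(ctrl.hand_in())"
```

```text
the job is handed in; nothing more can be done
None
```

I rolled the thick pin onto the white line and handed the job in; by the last camera measurement it lies about 0.1 mm off the line sideways, 1.5 mm off its middle lengthways and 0.5° off parallel, with no bystander visibly moved, but the hand-in returned no verdict.

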